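# Hold the long cell in the photometer's beam

## Robot

A 6-joint arm with a two-finger parallel gripper is mounted at the origin on the work surface. World frame = base frame: x ahead of the robot, y to its left, z up, the work surface at z = 0. Lengths are in m, angles in rad, forces in N, time in s.
With the tool pointing down it reaches from about 0.4 to 0.925 m from the base axis. Payload 12.5 kg.
Tool frame: the origin (TCP) lies at the very end of the fingers, on their centre line; the grasp point (between the pads) lies 19 mm behind it; z points along the fingers, y is the line along which they close (so a half turn about z gives the same grasp; the last joint's range is limited). The gripper opens to 95 mm and grips with 3 to 60 N. Pads are 20 mm wide; open, the fingers measure 119 mm over their backs; the gripper's body (75 mm by 180 mm) begins 59 mm behind the grasp point.
Start: joints at [-1.438, 0.491, 1.559, -0, 1.092, -0.106], TCP at [0.148, -0.607, 0.215] pointing down, gripper open.
Joint ranges: [-3.1, 3.1], [-0.84, 2.19], [0.05, 2.79], [-1.13, 4.28], [0.06, 2.93], [-2.69, 2.69]. Speed limits (rad/s): [2.22, 2.22, 2.79, 3.14, 3.14, 3.14].

## Interface

Orientations are given as a rotation vector (axis times angle).
In Python, from bench import env, vision gives the robot as it stands.
- The arm moves only by the shell command python3 -m handwheel 'ROWS' [FORCE]. ROWS is a JSON object whose one key "plan" holds a list of rows, each an object of numbers: "dx", "dy", "dz": the shift along the tool's x, y, z in units of 25 mm (1.0 is 25 mm); "ax", "ay", "az": the turn, a rotation vector about the tool's x, y, z in units of 5 degrees (1.0 is 5 degrees); "gripper": the opening, from 0 (shut) to 1 (fully open). A call has 1 to 10 rows; each row shifts and turns the commanded pose from where the row before left it, along the tool's axes as they then stand; what a row does not reach is not made up. A row lasts 1/8 s, in which the tool goes at most 62.5 mm and 10.7 degrees, less where a joint would pass 70% of its speed; a pose out of reach is approached as far as the arm can. A call is refused whole if a number of a shift passes 1 or a number of a turn 1, either way. A call with a gripper value outside its range is refused whole. The fingers move at their own pace and stop on an object; FORCE is the grip in N (left out, the last holds). Time passes only in rows, so rows that do not move let the fingers close. It gives the time, the measured TCP pose, the force, the opening and the grip force at its end, in the units of the state.
- env.get_state(): the state, without advancing time (a new reading comes with each control period).
- vision.grab_frame(name): name is "side" or "top"; returns (picture, depth): 420x560x3 uint8, red, green, blue; 420x560 float32, m along the optical axis (not along the pixel's ray), 0 where there is no reading.
- vision.camera_params(name): a dict with "mtx" (3x3 intrinsics, pixels), "xyz" and "attitude" of the camera in the world. Camera axes: x right, y up, looking along -z (the intrinsics and any distortion apply to the point x, -y, -z); pixel columns grow to the right and rows downward; lengths in m; the calibration is good to about 2 mm. A picture is of the moment at which its call begins. camera_params takes no time and is no camera call.
- env.job_done(): hands the job in; it is judged then, once.
The state is a dict: "time_s": time; "qpos": joint angles; "joint_vel": joint speeds; "joint_efforts": joint torques, N m; "tcp_pos": TCP position; "ee_rot": TCP orientation; "ft_force": force on the tool from outside, world axes, zero at the start; "torque": the same for the moment, N m; "width": opening from 0.0 (shut) to 1.0 (fully open); "grasp_force": force on a finger pad.
Only numpy, scipy, OpenCV 4.12 (cv2) and the standard library are available. Lean on these libraries where they do the work, as an engineer would, in place of code of your own. Each camera call takes 0.05 s, during which the arm holds its last target. There are 200 camera calls.

## Task

Slide the photometer's shutter fully open by its black tab, then take the longest of the three glass cells out of the tray, gripping it by its two long frosted sides only and never touching the clear end windows with the fingers. Hold it upright in the light path, midway between the lamp and detector snouts, lengthwise along the beam so that the beam goes in through the middle of one clear end and out of the other, and finish while still holding it there, still and free of everything else. Leave the other cells, the spray bottle and the jar where they are.

Things in the scene. Friction and masses are not known exactly. Their poses are not given: they have to be found in the camera images.
- long_cell: The cell to measure, the longest of the three, about 90 g. Loose rectangular glass cuvette, 54 mm long (its x) x 22 mm wide (y) x 45 mm tall, plus an inset white lid 3 mm thick (48 mm in all). Origin: centre of its underside; z up. End faces at +x and -x are clear windows, side faces at +y and -y are frosted (matt whitish). Stands on the tray floor in one of the bays.
- long_cell_middle (a point): Centre of the long cell, midway between its windows and 22.5 mm above its underside; axes as the cell's.
- long_cell_frost_left: The long cell's frosted side wall on its +y side, 49 mm long x 45 mm tall, outer face 11 mm from the cell's centre plane: a face to grip. Its origin and axes are the long cell's own.
- long_cell_frost_right: The long cell's frosted side wall on its -y side, 49 mm long x 45 mm tall, outer face 11 mm from the cell's centre plane: a face to grip. Its origin and axes are the long cell's own.
- long_cell_clear_front: The long cell's clear window at its -x end, 21 mm wide x 45 mm tall, outer face 27 mm from the cell's centre: not to be touched by the fingers. Its origin and axes are the long cell's own.
- long_cell_clear_rear: The long cell's clear window at its +x end, 21 mm wide x 45 mm tall, outer face 27 mm from the cell's centre: not to be touched by the fingers. Its origin and axes are the long cell's own.
- medium_cell: Bystander, about 60 g. Loose rectangular glass cuvette, 34 mm long (its x) x 22 mm wide (y) x 45 mm tall, plus an inset white lid 3 mm thick (48 mm in all). Origin: centre of its underside; z up. End faces at +x and -x are clear windows, side faces at +y and -y are frosted (matt whitish). Stands on the tray floor in one of the bays.
- short_cell: Bystander, about 35 g. Loose rectangular glass cuvette, 16 mm long (its x) x 22 mm wide (y) x 45 mm tall, plus an inset white lid 3 mm thick (48 mm in all). Origin: centre of its underside; z up. End faces at +x and -x are clear windows, side faces at +y and -y are frosted (matt whitish). Stands on the tray floor in one of the bays.
- tray: Fixed grey tray, 90 mm (x) x 190 mm (y), floor 4 mm thick. Three bays side by side along its y, centres at y = -60, 0 and +60 mm, parted and rimmed by 3 mm wide walls, tops 10 mm above the bench. Origin: centre of its underside. One cell per bay in any order, long way along the tray's x within 0.12 rad.
- photometer: Fixed open-bench photometer. Grey base plate 130 mm (x) x 290 mm (y) x 20 mm high; on it the white lamp housing (90 x 70 mm, y = 70 to 140 mm, top 130 mm above the bench) and detector housing (80 x 70 mm, y = -67 to -137 mm, top at 120 mm, small black display towards -x). The beam runs along y from snout to snout. Origin: centre of its underside on the bench; z up.
- beam (a point): Middle of the light path: on the beam, in the gap between the two dark round snouts (30 mm diameter, ends 56 mm towards +y on the lamp and 53 mm towards -y on the detector), 90 mm above the bench. Axes as the photometer's: y along the beam, x across it.
- shutter (a joint): Shutter slide, in m: 0 = shut (blade before the lamp snout), 0.040 = fully open, at a firm end stop. Starts at 0 to 0.010. Opens by moving towards the photometer's +x and stays where it is left; friction about 1.5 N. The upright aluminium blade, 36 mm wide and 3 mm thick, stands at y = 50 to 53 mm of the photometer, 70 to 138 mm above the bench.
- shutter_tab (a point): Top centre of the black tab that moves the shutter, 12 mm (x) x 30 mm (y) x 28 mm tall, above the lamp housing; it stands on the shutter's aluminium plate (30 mm wide in x, top 138 mm above the bench). The tab's top is 166 mm above the bench. Moves with the shutter; axes as the photometer's.
- spray_bottle: Bystander: amber spray bottle with white head, 56 mm in diameter, 145 mm tall, loose; origin centre of its underside.
- jar: Bystander: clear jar with a red lid, 64 mm in diameter, 70 mm tall, loose; origin centre of its underside.

How it is judged:
On the way, in this order (a step that is already met when the one before it is completed fails the run):
1. the shutter is fully open while the cell still stands in the tray (value of joint shutter above 0.034 m and height (world z) of long_cell below 0.02 m), for 0.2 s.
2. the long cell is lifted clear of the tray, gripped by both frosted sides (contact force between the fingers and long_cell_frost_left above 1 N and contact force between the fingers and long_cell_frost_right above 1 N and height (world z) of long_cell above 0.03 m and contact force between long_cell and tray below 0.1 N), for 0.2 s.
At the end, for the whole second after the job is handed in: Shutter open at least 34 of 40 mm; the still cell, a finger on each frosted side, touches neither photometer nor tray; its centre is within 6 mm of the beam sideways, 8 mm in height, 15 mm of mid-gap along it; upright and lengthwise along the beam within 0.12 rad (x of long_cell_middle in the frame of beam between -0.006 and 0.006 m and y of long_cell_middle in the frame of beam between -0.015 and 0.015 m and z of long_cell_middle in the frame of beam between -0.008 and 0.008 m and contact force between the fingers and long_cell_frost_left above 1 N and contact force between the fingers and long_cell_frost_right above 1 N and angle between the x axis of long_cell and the y axis of photometer, either way round below 0.12 rad and angle between long_cell's own z axis and vertical below 0.12 rad and value of joint shutter above 0.034 m and linear speed of long_cell below 0.02 m/s and contact force between long_cell and photometer below 0.1 N and contact force between long_cell and tray below 0.1 N); the arm keeps its last pose, push and grip.
It fails at once if the fingers touch a clear window of the long cell (contact force between the fingers and long_cell_clear_front above 0.3 N or contact force between the fingers and long_cell_clear_rear above 0.3 N).
It fails at once if medium cell is moved more than 15 mm or tipped (distance of medium_cell from where it was at the start of the episode above 0.015 m or angle between medium_cell's own z axis and vertical above 0.4 rad).
It fails at once if short cell is moved more than 15 mm or tipped (distance of short_cell from where it was at the start of the episode above 0.015 m or angle between short_cell's own z axis and vertical above 0.4 rad).
It fails at once if spray bottle is moved more than 15 mm or tipped (distance of spray_bottle from where it was at the start of the episode above 0.015 m or angle between spray_bottle's own z axis and vertical above 0.4 rad).
It fails at once if jar is moved more than 15 mm or tipped (distance of jar from where it was at the start of the episode above 0.015 m or angle between jar's own z axis and vertical above 0.4 rad).
It also fails if it takes over 51 s, if anything falls off the work surface, if the arm or the gripper's body presses on something with over 40 N, if the wrist force passes 120 N, or if a joint passes its speed limit or range.

## Working session

There is one attempt and no reset: what is moved stays moved. The work goes in short steps, Python scripts to look and compute and a shell command to move; the robot and the scene stay as the last step left them, time stands still between calls to the robot, and variables do not carry over. Pictures are saved under pics/ and viewed, at most 10 in all, crops included, and the job is handed in when it is done.

```bash
mkdir -p pics; cat > h.py <<'E'
import numpy as np, cv2
from bench import env, vision
from scipy.spatial.transform import Rotation as R
def snap(n):
    p,d=vision.grab_frame(n); np.savez(f'{n}.npz',p=p,d=d); return p,d
def load(n):
    z=np.load(f'{n}.npz'); return z['p'],z['d']
def cam(n):
    c=vision.camera_params(n); a=np.array(c['attitude'],float)
    Rm=a if a.shape==(3,3) else (R.from_rotvec(a).as_matrix() if a.size==3 else R.from_quat(a).as_matrix())
    return np.array(c['mtx']),np.array(c['xyz']),Rm,c
def ray(n,uv):
    K,t,Rm,c=cam(n); uv=np.atleast_2d(uv).astype(float)
    d=np.c_[(uv[:,0]-K[0,2])/K[0,0],-(uv[:,1]-K[1,2])/K[1,1],-np.ones(len(uv))]
    return t,d@Rm.T
def onz(n,uv,z):
    t,d=ray(n,uv); return t+d*((z-t[2])/d[:,2])[:,None]
def proj(n,P):
    K,t,Rm,c=cam(n); q=(np.atleast_2d(P)-t)@Rm
    return np.c_[K[0,0]*q[:,0]/-q[:,2]+K[0,2],K[1,1]*q[:,1]/q[:,2]+K[1,2]]
def cloud(n):
    p,d=load(n); v,u=np.mgrid[:420,:560]; t,r=ray(n,np.c_[u.ravel(),v.ravel()])
    return (t+r*d.reshape(-1,1)).reshape(420,560,3)
E
python3 - <<'E'
from h import *
for n in('side','top'):
    p,d=snap(n); cv2.imwrite(f'pics/{n}0.png',p[:,:,::-1]); print(vision.camera_params(n))
print(env.get_state())
E
```

```text
{'mtx': array([[384.16276083,   0.        , 284.09510063],
       [  0.        , 384.16276083, 207.46300647],
       [  0.        ,   0.        ,   1.        ]]), 'xyz': array([ 0.35783509, -0.45842299,  0.72672189]), 'attitude': array([ 0.74273965, -0.1803752 , -0.50763511])}
{'mtx': array([[396.63468261,   0.        , 279.48201134],
       [  0.        , 396.63468261, 204.87967883],
       [  0.        ,   0.        ,   1.        ]]), 'xyz': array([0.45055143, 0.00981904, 0.92499357]), 'attitude': array([ 0.19046951, -0.18647406, -1.48523201])}
{'time_s': 0.1, 'qpos': array([-1.43762462e+00,  4.91493670e-01,  1.55940580e+00,  2.41526902e-05,
        1.09170322e+00, -1.05607259e-01]), 'joint_vel': array([ 0.00048538, -0.00286385, -0.00180638,  0.00058158, -0.00095801,
        0.00051608]), 'joint_efforts': array([ 2.53705126e-03, -6.13621545e+01, -2.58607614e+01,  6.93631684e-02,
        4.69936151e-02, -6.98825625e-05]), 'tcp_pos': array([ 0.14781625, -0.6070385 ,  0.21411772]), 'ee_rot': array([-3.11822838e+00, -3.74045017e-01, -1.17861048e-05]), 'ft_force': array([-0.13935183, -0.20283306, -0.00739716]), 'torque': array([-0.03262112,  0.0624333 , -0.04841479]), 'grasp_force': 0.0, 'width': 0.997853561529632}
```

View pics/top0.png

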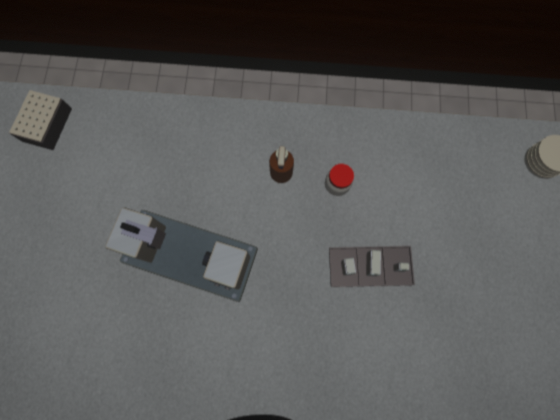

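View pics/side0.png

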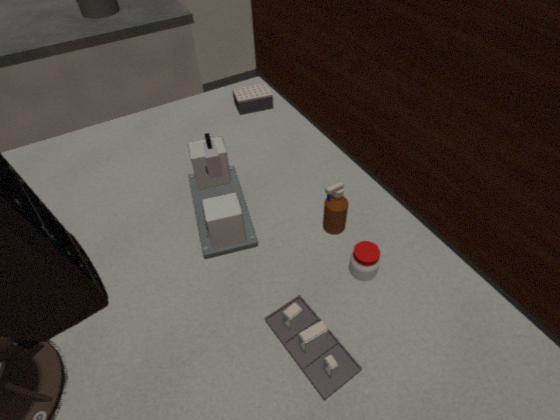

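The top view shows the lamp housing and black tab at (130,228), the detector at (226,265), and the bottle and jar at (281,165) and (341,178). The tray is at (371,266), with the medium, long and short cells at (350,266), (376,262) and (404,267). The side view agrees with this. Next I'll zoom in and measure.

```bash
python3 - <<'E'
from h import *
p,d=load('top')
def c(x0,y0,x1,y1): return cv2.resize(p[y0:y1,x0:x1,::-1],(390,390*(y1-y0)//(x1-x0)),interpolation=cv2.INTER_CUBIC)
a=c(100,200,260,304);b=c(320,240,424,292)
ps,_=load('side')
e=cv2.resize(ps[120:260,170:270,::-1],(390,546),interpolation=cv2.INTER_CUBIC)
out=np.zeros((600,800,3),np.uint8); out[:a.shape[0],:390]=a; out[300:300+b.shape[0],:390]=b; out[:546,400:790]=e
cv2.imwrite('pics/zoom1.png',np.clip(out.astype(float)*1.6,0,255).astype(np.uint8))
C=cloud('top')
for n,(u,v) in dict(tab=(130,228),plate=(148,233),lamp=(120,240),det=(226,265),base=(185,260),long=(376,262),med=(350,266),short=(404,267),jar=(341,176),bench=(300,300),bottle=(281,155)).items(): print(n,C[v,u].round(3))
E
```

```text
tab [0.569 0.304 0.167]
plate [0.567 0.278 0.137]
lamp [0.549 0.334 0.131]
det [0.517 0.117 0.12 ]
base [0.529 0.225 0.019]
long [ 0.554 -0.201  0.052]
med [ 0.541 -0.144  0.051]
short [ 0.548 -0.262  0.052]
jar [ 0.741 -0.114  0.066]
bench [ 0.461 -0.042 -0.   ]
bottle [0.751 0.024 0.144]
```

View pics/zoom1.png

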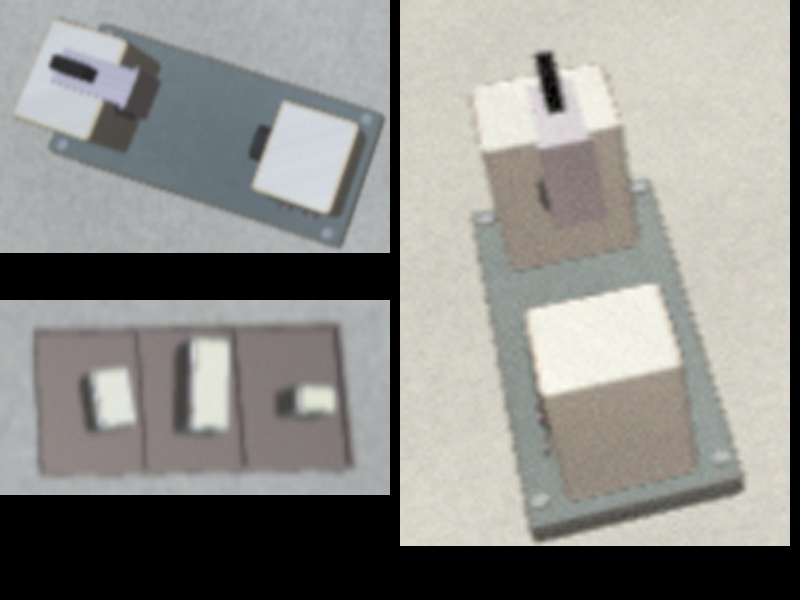

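The zoom shows the tab at crop (73,68), its aluminium plate with the blade at (135,85), the detector with its snout facing the lamp at (260,143), and the long cell's lid at (210,385), nearly along the tray's x. Depth agrees with the given heights. Next I'll fit rectangles to height bands.

```bash
python3 - <<'E'
from h import *
C=cloud('top'); p,d=load('top')
def rect(name,lo,hi,box,z,bright=None,n='top'):
    m=(C[...,2]>lo)&(C[...,2]<hi); k=np.zeros_like(m); u0,v0,u1,v1=box; k[v0:v1,u0:u1]=1; m&=k
    if bright is not None: m&=bright
    nn,l,s,cc=cv2.connectedComponentsWithStats(m.astype(np.uint8)); i=1+np.argmax(s[1:,4]); m=l==i
    v,u=np.nonzero(m); P=onz('top',np.c_[u,v],z)[:,:2]
    (cx,cy),(w,h),a=cv2.minAreaRect((P*1000).astype(np.float32))
    b=cv2.boxPoints(((cx,cy),(w,h),a)); e=[b[1]-b[0],b[2]-b[1]]; L=max(e,key=np.linalg.norm)
    ang=np.degrees(np.arctan2(L[1],L[0]))%180
    print(name,'c',round(cx,1),round(cy,1),'mean',(P.mean(0)*1000).round(1),'size',round(w,1),round(h,1),'longaxis deg',round(ang,1),'n',len(u))
br=p.min(2)>95
print(p[262,376],p[250,376],p[266,345])
rect('base',.012,.028,(100,190,265,310),.02)
rect('det',.11,.13,(195,230,260,300),.12)
rect('lamp',.122,.1345,(100,200,170,260),.13)
rect('plate+tab',.1345,.2,(100,200,170,260),.138)
rect('tab',.15,.2,(100,200,170,260),.166)
for n,b in dict(long=(364,245,388,282),med=(338,250,362,282),short=(392,255,416,278)).items():
    rect(n,.03,.07,b,.052); rect(n+'_br',.03,.07,b,.052,br)
E
```

```text
[141 143 135] [106 107 104] [107 107 110]
base c 543.7 218.3 mean [539.2 216.7] size 288.8 129.4 longaxis deg 76.4 n 4223
det c 519.7 119.5 mean [519.2 119.5] size 70.1 79.2 longaxis deg 166.4 n 1372
lamp c 567.7 319.1 mean [565.2 322.9] size 71.0 89.2 longaxis deg 166.5 n 1115
plate+tab c 571.1 300.3 mean [569.6 298.4] size 73.0 35.6 longaxis deg 75.3 n 518
tab c 571.3 307.2 mean [571.3 307.4] size 34.6 12.1 longaxis deg 76.3 n 114
long c 554.2 -197.2 mean [ 554.  -197.2] size 53.8 24.3 longaxis deg 1.3 n 297
long_br c 554.4 -199.4 mean [ 554.8 -199.3] size 53.3 19.9 longaxis deg 1.2 n 243
med c 541.9 -141.4 mean [ 541.9 -141.5] size 34.6 24.7 longaxis deg 11.5 n 181
med_br c 542.4 -143.1 mean [ 542.3 -143.2] size 33.6 21.4 longaxis deg 10.4 n 151
short c 550.2 -258.5 mean [ 550.3 -258.5] size 17.6 24.1 longaxis deg 90.3 n 95
short_br c 550.2 -260.9 mean [ 550.4 -261.1] size 13.0 20.4 longaxis deg 94.4 n 66
```

```bash
cat >> h.py <<'E'
def need(x,y,z,yaw):
    "remaining shift (units 25 mm) and turn (units 5 deg) in present tool axes; yaw = wanted heading of tool y, deg"
    s=env.get_state(); Rm=R.from_rotvec(s['ee_rot']).as_matrix(); a=np.radians(yaw)
    ty=np.array([np.cos(a),np.sin(a),0]); tz=np.array([0,0,-1.]); G=np.c_[np.cross(ty,tz),ty,tz]
    sh=Rm.T@(np.array([x,y,z])-s['tcp_pos'])/.025; tu=np.degrees(R.from_matrix(Rm.T@G).as_rotvec())/5
    print('t',round(s['time_s'],2),'tcp',s['tcp_pos'].round(4),'yaw',np.degrees(np.arctan2(Rm[1,1],Rm[0,1])).round(1),'shift',sh.round(2),'turn',tu.round(2),'w',round(s['width'],3),'F',s['ft_force'].round(1),'g',round(s['grasp_force'],1))
E
python3 -m handwheel '{"plan":[{"dx":1,"dy":-1},{"dx":1,"dy":-1},{"dx":1,"dy":-1},{"dx":1,"dy":-1},{"dx":1,"dy":-1},{"dx":1,"dy":-1},{"dx":1,"dy":-1},{"dx":1,"dy":-1},{"dx":1,"dy":-1},{"dx":1,"dy":-1}]}'
python3 -m handwheel '{"plan":[{"dx":1,"dy":-1,"az":-1},{"dx":1,"dy":-1,"az":-1},{"dx":1,"dy":-1,"az":-1},{"dx":1,"dy":-1,"az":-1},{"dx":1,"dy":-1,"az":-1},{"dx":0.5,"dy":-1,"az":-1},{"dx":0.5,"dy":-1,"az":-1},{"dx":0.5,"dy":-1,"az":-1},{"dx":0.5,"dy":-0.5,"az":-1},{"dx":0.5,"dy":-0.5,"az":-1}]}'
python3 -c "
from h import *
need(.571,.305,.215,-13.6)"
```

```text
t 0.1 tcp [ 0.1478 -0.607   0.2141] yaw -76.3 shift [ 25.08 -31.44  -0.  ] turn [-1.000e-02 -1.000e-02 -1.254e+01] w 0.998 F [-0.1 -0.2 -0. ] g 0.0$.plan[0]: bad value
$.plan[0]: bad value
```

```bash
python3 -m handwheel '{"plan":[{"dx":1,"dy":-1,"dz":0,"ax":0,"ay":0,"az":0,"gripper":1}]}'; python3 -m handwheel --help | head -30
```

```text
time_s: 0.22
tcp_pos: [0.1656, -0.5776, 0.2138]
ee_rot: [-3.119, -0.371, 0.0]
ft_force: [-0.4, -0.1, -0.3]
width: 1.001
grasp_force: 0.0invalid input: not JSON, or not a number
```

```bash
python3 -m handwheel '{"plan":[{"dx":1,"dy":-1,"dz":0,"ax":0,"ay":0,"az":0,"gripper":1},{"dx":1,"dy":-1,"dz":0,"ax":0,"ay":0,"az":0,"gripper":1},{"dx":1,"dy":-1,"dz":0,"ax":0,"ay":0,"az":0,"gripper":1},{"dx":1,"dy":-1,"dz":0,"ax":0,"ay":0,"az":0,"gripper":1},{"dx":1,"dy":-1,"dz":0,"ax":0,"ay":0,"az":0,"gripper":1},{"dx":1,"dy":-1,"dz":0,"ax":0,"ay":0,"az":0,"gripper":1},{"dx":1,"dy":-1,"dz":0,"ax":0,"ay":0,"az":0,"gripper":1},{"dx":1,"dy":-1,"dz":0,"ax":0,"ay":0,"az":0,"gripper":1},{"dx":1,"dy":-1,"dz":0,"ax":0,"ay":0,"az":0,"gripper":1}]}'
python3 -m handwheel '{"plan":[{"dx":1,"dy":-1,"dz":0,"ax":0,"ay":0,"az":-1,"gripper":1},{"dx":1,"dy":-1,"dz":0,"ax":0,"ay":0,"az":-1,"gripper":1},{"dx":1,"dy":-1,"dz":0,"ax":0,"ay":0,"az":-1,"gripper":1},{"dx":1,"dy":-1,"dz":0,"ax":0,"ay":0,"az":-1,"gripper":1},{"dx":1,"dy":-1,"dz":0,"ax":0,"ay":0,"az":-1,"gripper":1},{"dx":1,"dy":-0.5,"dz":0,"ax":0,"ay":0,"az":-1,"gripper":1},{"dx":1,"dy":-0.5,"dz":0,"ax":0,"ay":0,"az":-1,"gripper":1},{"dx":1,"dy":-0.5,"dz":0,"ax":0,"ay":0,"az":-1,"gripper":1}]}'
python3 -c "
from h import *
need(.571,.305,.215,-13.6)"
```

```text
time_s: 1.35
tcp_pos: [0.332, -0.3041, 0.2145]
ee_rot: [-3.119, -0.374, 0.0]
ft_force: [0.1, -0.4, -0.8]
width: 1.001
grasp_force: 0.0
time_s: 2.35
tcp_pos: [0.4239, -0.0622, 0.2145]
ee_rot: [-2.801, -1.423, 0.0]
ft_force: [0.5, 0.4, 0.3]
width: 1.001
grasp_force: 0.0
t 2.35 tcp [ 0.4239 -0.0622  0.2145] yaw -36.1 shift [15.33 -3.91 -0.02] turn [-0.    0.   -4.51] w 1.001 F [0.5 0.4 0.3] g 0.0
```

```bash
python3 -m handwheel '{"plan":[{"dx":1,"dy":0,"dz":0,"ax":0,"ay":0,"az":-1,"gripper":0.55},{"dx":1,"dy":0,"dz":0,"ax":0,"ay":0,"az":-1,"gripper":0.55},{"dx":1,"dy":0,"dz":0,"ax":0,"ay":0,"az":-1,"gripper":0.55},{"dx":1,"dy":0,"dz":0,"ax":0,"ay":0,"az":-1,"gripper":0.55},{"dx":1,"dy":0,"dz":0,"ax":0,"ay":0,"az":-0.5,"gripper":0.55},{"dx":1,"dy":0,"dz":0,"ax":0,"ay":0,"az":0,"gripper":0.55},{"dx":1,"dy":0,"dz":0,"ax":0,"ay":0,"az":0,"gripper":0.55},{"dx":1,"dy":0,"dz":0,"ax":0,"ay":0,"az":0,"gripper":0.55},{"dx":1,"dy":0,"dz":0,"ax":0,"ay":0,"az":0,"gripper":0.55},{"dx":1,"dy":0,"dz":0,"ax":0,"ay":0,"az":0,"gripper":0.55}]}' >/dev/null
python3 -c "
from h import *
need(.571,.307,.215,-13.6)"
```

```text
t 3.6 tcp [0.5085 0.1703 0.2143] yaw -13.8 shift [ 5.91  1.12 -0.03] turn [-0.01  0.   -0.04] w 0.548 F [ 0.2 -0.5 -0.9] g 0.0
```

Move over the tab, then descend to z≈0.147 and check before closing.

```bash
python3 -m handwheel '{"plan":[{"dx":1,"dy":0.2,"dz":0,"ax":0,"ay":0,"az":0,"gripper":0.55},{"dx":1,"dy":0.2,"dz":0,"ax":0,"ay":0,"az":0,"gripper":0.55},{"dx":1,"dy":0.2,"dz":0,"ax":0,"ay":0,"az":0,"gripper":0.55},{"dx":1,"dy":0.2,"dz":0,"ax":0,"ay":0,"az":0,"gripper":0.55},{"dx":1,"dy":0.2,"dz":0,"ax":0,"ay":0,"az":0,"gripper":0.55},{"dx":0.9,"dy":0.1,"dz":0,"ax":0,"ay":0,"az":0,"gripper":0.55},{"dx":0,"dy":0,"dz":0.7,"ax":0,"ay":0,"az":0,"gripper":0.55},{"dx":0,"dy":0,"dz":0.7,"ax":0,"ay":0,"az":0,"gripper":0.55},{"dx":0,"dy":0,"dz":0.7,"ax":0,"ay":0,"az":0,"gripper":0.55},{"dx":0,"dy":0,"dz":0.6,"ax":0,"ay":0,"az":0,"gripper":0.55}]}' >/dev/null
python3 -c "
from h import *
need(.571,.307,.147,-13.6)
p,d=snap('side'); q,_=snap('top')
a=cv2.resize(p[90:240,150:290,::-1],(400,428),interpolation=2); b=cv2.resize(q[180:300,90:250,::-1],(400,300),interpolation=2)
o=np.zeros((428,800,3),np.uint8); o[:,:400]=a; o[:300,400:]=b; cv2.imwrite('pics/tab.png',np.clip(o*1.6,0,255).astype(np.uint8))"
```

```text
t 4.85 tcp [0.5702 0.3055 0.1456] yaw -13.9 shift [ 0.07  0.02 -0.06] turn [-0.01  0.01 -0.05] w 0.552 F [ 1.   0.8 -0.2] g 0.0
```

View pics/tab.png

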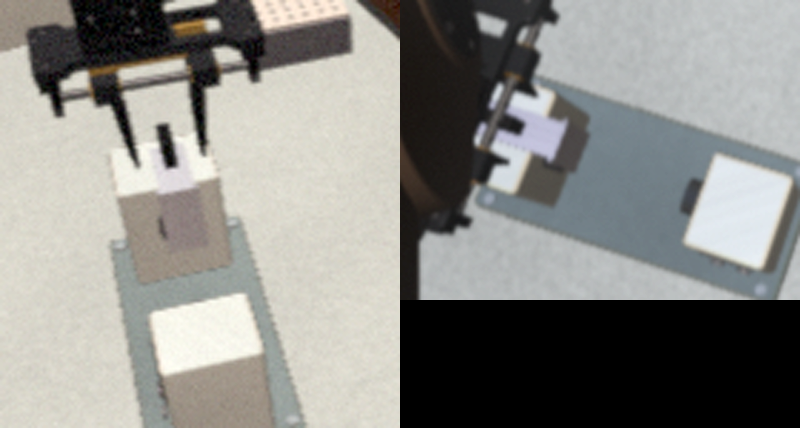

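The fingers straddle the tab: tips at about (135,165) and (205,155), with the tab at (167,145). I'll close on it and then pull.

```bash
python3 -m handwheel '{"plan":[{"dx":0,"dy":0,"dz":0,"ax":0,"ay":0,"az":0,"gripper":0},{"dx":0,"dy":0,"dz":0,"ax":0,"ay":0,"az":0,"gripper":0},{"dx":0,"dy":0,"dz":0,"ax":0,"ay":0,"az":0,"gripper":0},{"dx":0,"dy":0,"dz":0,"ax":0,"ay":0,"az":0,"gripper":0},{"dx":0,"dy":0.3,"dz":0,"ax":0,"ay":0,"az":0,"gripper":0},{"dx":0,"dy":0.3,"dz":0,"ax":0,"ay":0,"az":0,"gripper":0},{"dx":0,"dy":0.3,"dz":0,"ax":0,"ay":0,"az":0,"gripper":0},{"dx":0,"dy":0.2,"dz":0,"ax":0,"ay":0,"az":0,"gripper":0},{"dx":0,"dy":0,"dz":0,"ax":0,"ay":0,"az":0,"gripper":0}]}' 15
python3 -c "
from h import *
need(.604,.299,.147,-13.6)"
```

```text
time_s: 6.08
tcp_pos: [0.5981, 0.2995, 0.1473]
ee_rot: [2.472, 1.937, 0.002]
ft_force: [1.6, 1.7, 4.2]
width: 0.128
grasp_force: 15.0
t 6.08 tcp [0.5981 0.2995 0.1473] yaw -13.8 shift [0.04 0.23 0.01] turn [ 0.02 -0.01 -0.05] w 0.128 F [1.6 1.7 4.2] g 15.0
```

```bash
python3 -m handwheel '{"plan":[{"dx":0,"dy":0.12,"dz":0,"ax":0,"ay":0,"az":0,"gripper":0},{"dx":0,"dy":0,"dz":0,"ax":0,"ay":0,"az":0,"gripper":0}]}'
python3 -m handwheel '{"plan":[{"dx":0,"dy":0.1,"dz":0,"ax":0,"ay":0,"az":0,"gripper":0},{"dx":0,"dy":0,"dz":0,"ax":0,"ay":0,"az":0,"gripper":0}]}'
python3 -m handwheel '{"plan":[{"dx":0,"dy":0.1,"dz":0,"ax":0,"ay":0,"az":0,"gripper":0},{"dx":0,"dy":0,"dz":0,"ax":0,"ay":0,"az":0,"gripper":0}]}'
```

```text
time_s: 6.32
tcp_pos: [0.6004, 0.299, 0.1473]
ee_rot: [2.472, 1.938, 0.001]
ft_force: [1.1, 1.5, 4.7]
width: 0.126
grasp_force: 15.0
time_s: 6.58
tcp_pos: [0.6025, 0.2984, 0.1473]
ee_rot: [-2.472, -1.938, -0.0]
ft_force: [-0.2, 3.3, 5.9]
width: 0.125
grasp_force: 15.0
time_s: 6.82
tcp_pos: [0.6027, 0.2984, 0.1472]
ee_rot: [-2.47, -1.937, 0.006]
ft_force: [-12.1, 4.9, 10.6]
width: 0.126
grasp_force: 15.0
```

```bash
python3 -m handwheel '{"plan":[{"dx":0,"dy":0,"dz":0,"ax":0,"ay":0,"az":0,"gripper":0.4},{"dx":0,"dy":0,"dz":0,"ax":0,"ay":0,"az":0,"gripper":0.4},{"dx":0,"dy":0,"dz":0,"ax":0,"ay":0,"az":0,"gripper":0.4},{"dx":0,"dy":-0.1,"dz":-0.7,"ax":0,"ay":0,"az":0,"gripper":0.4},{"dx":0,"dy":0,"dz":-0.7,"ax":0,"ay":0,"az":0,"gripper":0.4},{"dx":0,"dy":0,"dz":-0.7,"ax":0,"ay":0,"az":0,"gripper":0.4},{"dx":-1,"dy":0,"dz":-0.6,"ax":0,"ay":0,"az":1,"gripper":0.4},{"dx":-1,"dy":0,"dz":0,"ax":0,"ay":0,"az":1,"gripper":0.4},{"dx":-1,"dy":0,"dz":0,"ax":0,"ay":0,"az":1,"gripper":0.4},{"dx":-1,"dy":0,"dz":0,"ax":0,"ay":0,"az":1,"gripper":0.4}]}' >/dev/null
python3 -m handwheel '{"plan":[{"dx":-1,"dy":0.5,"dz":0,"ax":0,"ay":0,"az":1,"gripper":0.4},{"dx":-1,"dy":0.5,"dz":0,"ax":0,"ay":0,"az":1,"gripper":0.4},{"dx":-1,"dy":0.5,"dz":0,"ax":0,"ay":0,"az":1,"gripper":0.4},{"dx":-1,"dy":1,"dz":0,"ax":0,"ay":0,"az":1,"gripper":0.4},{"dx":-0.5,"dy":1,"dz":0,"ax":0,"ay":0,"az":1,"gripper":0.4},{"dx":-0.5,"dy":1,"dz":0,"ax":0,"ay":0,"az":1,"gripper":0.4},{"dx":-0.5,"dy":1,"dz":0,"ax":0,"ay":0,"az":1,"gripper":0.4},{"dx":0,"dy":1,"dz":0,"ax":0,"ay":0,"az":1,"gripper":0.4}]}' >/dev/null
python3 -c "
from h import *
need(.5545,-.1993,.10,-88.8)
p,d=snap('top');C=cloud('top')
m=(C[...,2]>.155)&(C[...,2]<.18);m[:,170:]=0;m[:200]=0;m[260:]=0
print((C[m].mean(0)*1000).round(1),m.sum())"
```

```text
t 9.07 tcp [ 0.562  -0.0192  0.2159] yaw -74.0 shift [-2.28  6.84  4.64] turn [ 0.01 -0.01  2.96] w 0.398 F [-0.1  0.1 -0.4] g 0.0
[604.2 300.7 164.5] 105
```

```bash
python3 -m handwheel '{"plan":[{"dx":-0.3,"dy":1,"dz":0,"ax":0,"ay":0,"az":1,"gripper":0.4},{"dx":-0.2,"dy":1,"dz":0,"ax":0,"ay":0,"az":1,"gripper":0.4},{"dx":0,"dy":1,"dz":0,"ax":0,"ay":0,"az":1,"gripper":0.4},{"dx":0,"dy":1,"dz":0,"ax":0,"ay":0,"az":0,"gripper":0.4},{"dx":0,"dy":1,"dz":0,"ax":0,"ay":0,"az":0,"gripper":0.4},{"dx":0,"dy":1,"dz":0.5,"ax":0,"ay":0,"az":0,"gripper":0.4},{"dx":0,"dy":1,"dz":1,"ax":0,"ay":0,"az":0,"gripper":0.4},{"dx":0,"dy":0,"dz":1,"ax":0,"ay":0,"az":0,"gripper":0.4},{"dx":0,"dy":0,"dz":1,"ax":0,"ay":0,"az":0,"gripper":0.4},{"dx":0,"dy":0,"dz":0,"ax":0,"ay":0,"az":0,"gripper":0.4}]}' >/dev/null
python3 -c "
from h import *
need(.5545,-.1993,.024,-88.8)"
```

```text
t 10.38 tcp [ 0.566  -0.1942  0.1266] yaw -88.8 shift [-0.46  0.2   4.1 ] turn [-0.01  0.02  0.  ] w 0.401 F [0.9 0.2 0.9] g 0.0
```

```bash
python3 -m handwheel '{"plan":[{"dx":-0.45,"dy":0.2,"dz":0.5,"ax":0,"ay":0,"az":0,"gripper":0.4},{"dx":0,"dy":0,"dz":0.7,"ax":0,"ay":0,"az":0,"gripper":0.4},{"dx":0,"dy":0,"dz":0.9,"ax":0,"ay":0,"az":0,"gripper":0.4},{"dx":0,"dy":0,"dz":0,"ax":0,"ay":0,"az":0,"gripper":0.4}]}' >/dev/null
python3 -c "
from h import *
need(.5545,-.1993,.024,-88.8)
p,d=snap('side'); q,_=snap('top')
a=cv2.resize(p[280:410,245:375,::-1],(400,400),interpolation=2); b=cv2.resize(q[225:305,310:430,::-1],(400,267),interpolation=2)
o=np.zeros((400,800,3),np.uint8); o[:,:400]=a; o[:267,400:]=b; cv2.imwrite('pics/cell.png',np.clip(o*1.6,0,255).astype(np.uint8))"
```

```text
t 10.88 tcp [ 0.5552 -0.1994  0.0738] yaw -88.8 shift [-0.02 -0.    1.99] turn [-0.01  0.02 -0.  ] w 0.4 F [-0.9 -0.9 -0.4] g 0.0
```

View pics/cell.png

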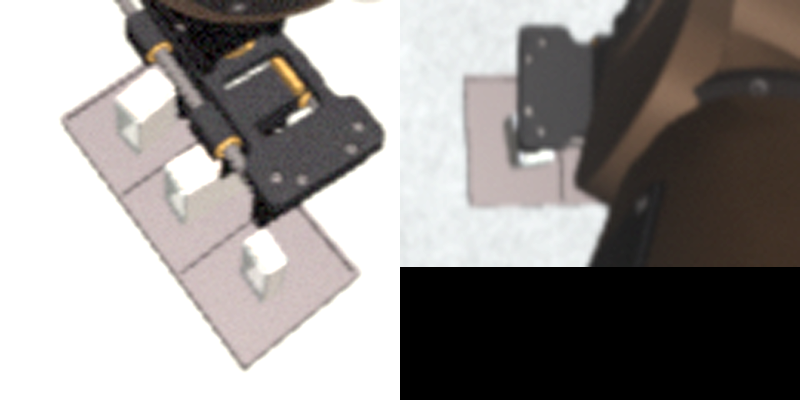

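The gripper is centred over the middle bay: the long lid shows at (190,170), with the neighbours at (145,105) and (262,255) clear. I'll descend gently and watch the force.

```bash
python3 -m handwheel '{"plan":[{"dx":0,"dy":0,"dz":0.4,"ax":0,"ay":0,"az":0,"gripper":0.4},{"dx":0,"dy":0,"dz":0.4,"ax":0,"ay":0,"az":0,"gripper":0.4},{"dx":0,"dy":0,"dz":0.2,"ax":0,"ay":0,"az":0,"gripper":0.4},{"dx":0,"dy":0,"dz":0,"ax":0,"ay":0,"az":0,"gripper":0.4}]}'
python3 -m handwheel '{"plan":[{"dx":0,"dy":0,"dz":0.4,"ax":0,"ay":0,"az":0,"gripper":0.4},{"dx":0,"dy":0,"dz":0.4,"ax":0,"ay":0,"az":0,"gripper":0.4},{"dx":0,"dy":0,"dz":0.1,"ax":0,"ay":0,"az":0,"gripper":0.4},{"dx":0,"dy":0,"dz":0,"ax":0,"ay":0,"az":0,"gripper":0.4}]}'
python3 -m handwheel '{"plan":[{"dx":0,"dy":0,"dz":0,"ax":0,"ay":0,"az":0,"gripper":0.1},{"dx":0,"dy":0,"dz":0,"ax":0,"ay":0,"az":0,"gripper":0.1},{"dx":0,"dy":0,"dz":0,"ax":0,"ay":0,"az":0,"gripper":0.1},{"dx":0,"dy":0,"dz":0,"ax":0,"ay":0,"az":0,"gripper":0.1}]}' 15
```

```text
time_s: 11.48
tcp_pos: [0.5551, -0.1998, 0.0491]
ee_rot: [-3.141, -0.032, 0.001]
ft_force: [0.5, 0.9, 0.5]
width: 0.401
grasp_force: 0.0
time_s: 11.98
tcp_pos: [0.5552, -0.1998, 0.0268]
ee_rot: [-3.141, -0.032, 0.001]
ft_force: [0.1, -1.0, 0.2]
width: 0.401
grasp_force: 0.0
time_s: 12.48
tcp_pos: [0.5554, -0.1999, 0.0274]
ee_rot: [3.141, 0.032, 0.001]
ft_force: [-0.6, 0.5, 2.9]
width: 0.234
grasp_force: 14.9
```

```bash
python3 -m handwheel '{"plan":[{"dx":0,"dy":0,"dz":-0.2,"ax":0,"ay":0,"az":0,"gripper":0.1},{"dx":0,"dy":0,"dz":-0.5,"ax":0,"ay":0,"az":0,"gripper":0.1},{"dx":0,"dy":0,"dz":-0.7,"ax":0,"ay":0,"az":0,"gripper":0.1},{"dx":0,"dy":0,"dz":-1,"ax":0,"ay":0,"az":0,"gripper":0.1},{"dx":0,"dy":0,"dz":-1,"ax":0,"ay":0,"az":0,"gripper":0.1},{"dx":0,"dy":0,"dz":-1,"ax":0,"ay":0,"az":0,"gripper":0.1},{"dx":0,"dy":0,"dz":-1,"ax":0,"ay":0,"az":0,"gripper":0.1},{"dx":0,"dy":0,"dz":-1,"ax":0,"ay":0,"az":0,"gripper":0.1},{"dx":0,"dy":0,"dz":-0.8,"ax":0,"ay":0,"az":0,"gripper":0.1}]}' 20
python3 -c "
from h import *
need(.5432,.2185,.215,-13.6)
snap('side');C=cloud('side');p,d=load('side')
cv2.imwrite('pics/lift.png',np.clip(cv2.resize(p[150:400,220:420,::-1],(480,600),interpolation=2)*1.6,0,255).astype(np.uint8))"
```

```text
time_s: 13.6
tcp_pos: [0.5552, -0.1998, 0.2096]
ee_rot: [3.141, 0.032, 0.002]
ft_force: [0.3, -0.2, -0.4]
width: 0.229
grasp_force: 19.9
t 13.6 tcp [ 0.5552 -0.1998  0.2096] yaw -88.8 shift [ -0.14 -16.74  -0.23] turn [ 2.000e-02 -1.000e-02 -1.504e+01] w 0.229 F [ 0.3 -0.2 -0.4] g 19.9
```

View pics/lift.png

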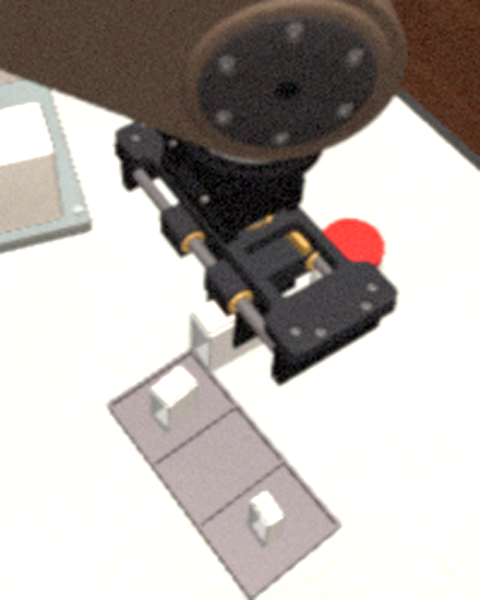

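The cell is lifted and held upright: it shows at (215,345), the middle bay is empty, and the neighbours are untouched. Next is the turn and transfer.

```bash
python3 -m handwheel '{"plan":[{"dx":0,"dy":-1,"dz":0,"ax":0,"ay":0,"az":-1,"gripper":0.1},{"dx":0.1,"dy":-1,"dz":0,"ax":0,"ay":0,"az":-1,"gripper":0.1},{"dx":0.2,"dy":-1,"dz":0,"ax":0,"ay":0,"az":-1,"gripper":0.1},{"dx":0.3,"dy":-1,"dz":0,"ax":0,"ay":0,"az":-1,"gripper":0.1},{"dx":0.35,"dy":-0.9,"dz":0,"ax":0,"ay":0,"az":-1,"gripper":0.1},{"dx":0.45,"dy":-0.9,"dz":0,"ax":0,"ay":0,"az":-1,"gripper":0.1},{"dx":0.5,"dy":-0.85,"dz":0,"ax":0,"ay":0,"az":-1,"gripper":0.1},{"dx":0.6,"dy":-0.8,"dz":0,"ax":0,"ay":0,"az":-1,"gripper":0.1},{"dx":0.7,"dy":-0.75,"dz":0,"ax":0,"ay":0,"az":-1,"gripper":0.1},{"dx":0.75,"dy":-0.7,"dz":0,"ax":0,"ay":0,"az":-1,"gripper":0.1}]}' > /dev/null
python3 -m handwheel '{"plan":[{"dx":0.8,"dy":-0.6,"dz":0,"ax":0,"ay":0,"az":-1,"gripper":0.1},{"dx":0.85,"dy":-0.5,"dz":0,"ax":0,"ay":0,"az":-1,"gripper":0.1},{"dx":0.9,"dy":-0.45,"dz":0,"ax":0,"ay":0,"az":-1,"gripper":0.1},{"dx":0.9,"dy":-0.35,"dz":0,"ax":0,"ay":0,"az":-1,"gripper":0.1},{"dx":0.9,"dy":-0.3,"dz":0,"ax":0,"ay":0,"az":-1,"gripper":0.1},{"dx":0.5,"dy":0,"dz":0,"ax":0,"ay":0,"az":0,"gripper":0.1},{"dx":0,"dy":0,"dz":0,"ax":0,"ay":0,"az":0,"gripper":0.1}]}' > /dev/null
python3 -c "
from h import *
need(.5432,.2185,.0909,-13.6)"
```

```text
t 15.78 tcp [0.5638 0.1872 0.2072] yaw -13.9 shift [ 1.02 -1.1   4.65] turn [ 0.    0.   -0.05] w 0.234 F [ 0.3 -0.2 -0.9] g 19.9
```

```bash
python3 -m handwheel '{"plan":[{"dx":0.5,"dy":-0.55,"dz":0,"ax":0,"ay":0,"az":0,"gripper":0.1},{"dx":0.5,"dy":-0.55,"dz":0,"ax":0,"ay":0,"az":0,"gripper":0.1},{"dx":0,"dy":0,"dz":0.7,"ax":0,"ay":0,"az":0,"gripper":0.1},{"dx":0,"dy":0,"dz":0.9,"ax":0,"ay":0,"az":0,"gripper":0.1},{"dx":0,"dy":0,"dz":0.9,"ax":0,"ay":0,"az":0,"gripper":0.1},{"dx":0,"dy":0,"dz":0.9,"ax":0,"ay":0,"az":0,"gripper":0.1},{"dx":0,"dy":0,"dz":0.7,"ax":0,"ay":0,"az":0,"gripper":0.1},{"dx":0,"dy":0,"dz":0.5,"ax":0,"ay":0,"az":0,"gripper":0.1},{"dx":0,"dy":0,"dz":0,"ax":0,"ay":0,"az":0,"gripper":0.1},{"dx":0,"dy":0,"dz":0,"ax":0,"ay":0,"az":0,"gripper":0.1}]}' > /dev/null
python3 - <<'E'
from h import *
need(.5429,.2185,.0909,-13.6)
p,d=snap('side'); q,_=snap('top')
a=cv2.resize(p[90:260,150:290,::-1],(400,486),interpolation=2); b=cv2.resize(q[180:320,90:270,::-1],(400,311),interpolation=2)
o=np.zeros((486,800,3),np.uint8); o[:,:400]=a; o[:311,400:]=b; cv2.imwrite('pics/beam.png',np.clip(o*1.6,0,255).astype(np.uint8))
E
```

```text
t 17.02 tcp [0.5432 0.2179 0.0927] yaw -13.8 shift [ 0.02 -0.02  0.07] turn [ 0.01 -0.   -0.04] w 0.227 F [ 0.4 -0.  -0.7] g 19.9
```

View pics/beam.png

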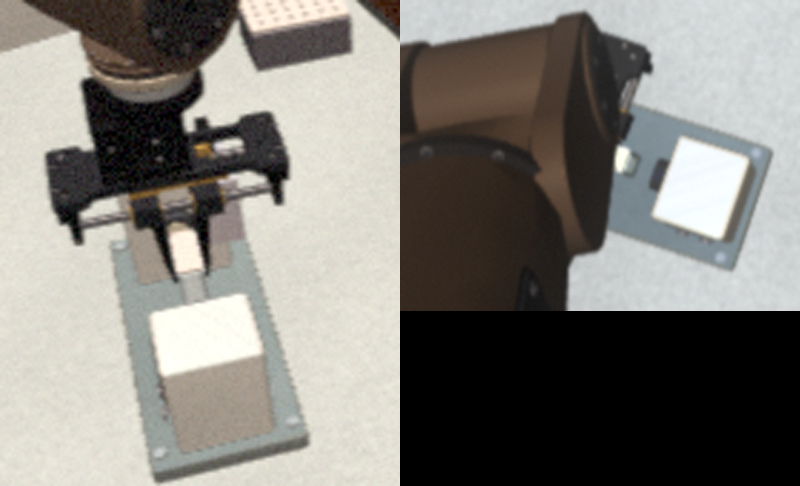

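The cell is between the snouts, lid at (185,250) and front window at (193,290), with the open blade off to the right at (228,220). I'll check it numerically against the depth.

```bash
python3 - <<'E'
from h import *
a=np.radians(76.4); yh=np.array([np.cos(a),np.sin(a)]); xh=np.array([np.sin(a),-np.cos(a)])
for n in('side','top'):
    p,d=load(n); C=cloud(n); D=(C[...,:2]-[.5437,.2183])*1000; X=D@xh; Y=D@yh; Z=C[...,2]*1000
    m=(abs(X)<16)&(abs(Y)<40)&(Z>60)&(Z<125)&(p.min(2)>70)
    lid=m&(Z>108); 
    for k,mm in(('lid',lid),('low',m&(Z<105))):
        if mm.sum()>3: print(n,k,mm.sum(),'X',np.percentile(X[mm],[2,50,98]).round(1),'Y',np.percentile(Y[mm],[2,50,98]).round(1),'Z',np.percentile(Z[mm],[2,50,98]).round(1))
E
```

```text
side lid 168 X [-9.1  1.9 12.9] Y [-31.4 -10.8  19.8] Z [109.  116.5 119.4]
side low 64 X [-8.9  2.2 12.4] Y [-33.2 -30.4 -26.4] Z [ 82.9  94.2 104.2]
top lid 71 X [-8.9  2.2 11.8] Y [-29.6 -23.6 -16.4] Z [110.7 116.5 119.6]
top low 19 X [-9.8 -2.2  5.7] Y [-29.7 -29.1 -16.2] Z [ 82.7  95.3 104.2]
```

The cell sits about 2 mm off in x, y and z, so I'll make a small correction.

```bash
python3 -m handwheel '{"plan":[{"dx":0.1,"dy":-0.07,"dz":0.05,"ax":0,"ay":0,"az":0,"gripper":0.1},{"dx":0,"dy":0,"dz":0,"ax":0,"ay":0,"az":0,"gripper":0.1},{"dx":0,"dy":0,"dz":0,"ax":0,"ay":0,"az":0,"gripper":0.1},{"dx":0,"dy":0,"dz":0,"ax":0,"ay":0,"az":0,"gripper":0.1},{"dx":0,"dy":0,"dz":0,"ax":0,"ay":0,"az":0,"gripper":0.1},{"dx":0,"dy":0,"dz":0,"ax":0,"ay":0,"az":0,"gripper":0.1}]}'
python3 -c "
from h import *
print(env.job_done())"
```

```text
time_s: 17.88
tcp_pos: [0.5419, 0.2205, 0.0908]
ee_rot: [2.473, 1.938, -0.0]
ft_force: [0.9, -0.1, -0.3]
width: 0.23
grasp_force: 19.9
the job is handed in; nothing more can be done
None
```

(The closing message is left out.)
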